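Offer up the loose hinge leaf of the book stand

ROBOT

A 7-joint arm with a two-finger parallel gripper is mounted at the origin on the work surface. World frame = base frame: x ahead of the robot, y to its left, z up, the work surface at z = 0. Lengths are in m, angles in rad, forces in N, time in s.
With the tool pointing down it reaches from about 0.4 to 0.9 m from the base axis. Payload 5.5 kg.
Tool frame: the origin (TCP) lies between the finger pads; the fingertips stand 25 mm ahead of it and the grasp point (between the pads) lies 6 mm ahead of it; z points along the fingers, x is the direction in which the jaws open and shut, and the axes are right-handed (so a half turn about z gives the same grasp; the last joint's range is limited). The gripper opens to 92 mm and grips with 3 to 60 N. Pads are 19 mm wide; open, the fingers measure 130 mm over their backs; the gripper's body (75 mm by 190 mm) begins 47 mm behind the grasp point.
Start: joints at [-0.895, 0.501, -0.427, 1.55, 0.221, 1.138, -0.21], TCP at [0.261, 0.595, 0.229] pointing down, gripper open.
Joint ranges: [-2.88, 2.88], [-0.31, 2.03], [-1.54, 1.56], [0.2, 2.42], [-1.41, 4.55], [0.19, 2.02], [-2.57, 2.57]. Speed limits (rad/s): [2.57, 2.57, 3.14, 3.14, 3.14, 3.14, 3.14].

INTERFACE

Orientations are given as a rotation vector (axis times angle).
In Python, from station import r gives the robot as it stands.
- The arm moves only by the shell command python3 -m jog 'ROWS' [FORCE]. ROWS is JSON, a list of rows, each a list of 7 numbers: the gripper command: -1 is shut, 1 is fully open, values between are in proportion, then the shift along the tool's x, y, z in cm, then the turn, a rotation vector about the tool's x, y, z in degrees. In form: [[grip, x, y, z, wx, wy, wz], ...]. A call has 1 to 8 rows; each row is the pose to reach, as a shift and turn from the pose commanded when the call began, along the tool's axes at that moment; what a row does not reach only later rows make up. A row lasts 1/10 s, in which the tool goes at most 50 mm and 8.59 degrees, less where a joint would pass 70% of its speed; a pose out of reach is approached as far as the arm can. A call with a gripper value outside its range is refused whole. The fingers move at their own pace and stop on an object; FORCE is the grip in N (left out, the last holds). Time passes only in rows, so rows that repeat a pose let the fingers close. It gives the time, the measured TCP pose, the force and the opening at its end, in the units of the state.
- r.get_state(): the state, without advancing time (a new reading comes with each control period).
- r.get_image(name): name is "scene" or "top" or "wrist"; returns a dict with "image" (420x560x3 uint8, red, green, blue), "depth" (420x560 float32, m along the optical axis (not along the pixel's ray), 0 where there is no reading), "intrinsics" (3x3 intrinsics, pixels), "xyz" and "orientation" of the camera in the world; the wrist camera has in their place "hand_eye" (4x4, takes a point from camera to tool coordinates, whose origin is the TCP and whose axes are the tool frame's). Camera axes: x right, y down, z forward; pixel columns grow to the right and rows downward; lengths in m; the calibration is good to about 2 mm. A picture is of the moment at which its call begins: read the wrist's pose just before it.
- r.close_job(): hands the job in, once; it reports no verdict.
The state is a dict: "time": time; "joint_pos": joint angles; "qvel": joint speeds; "joint_torque": joint torques, N m; "ee_pos": TCP position; "ee_rot": TCP orientation; "wrist_force": force on the tool from outside, world axes, zero at the start; "ft_torque": the same for the moment, N m; "grip_width": finger opening in m.
Only numpy, scipy, OpenCV 4.12 (cv2) and the standard library are available. Lean on these libraries where they do the work, as an engineer would, in place of code of your own. Each camera call takes 0.05 s, during which the arm holds its last target. There are 200 camera calls.

TASK

The book stand on this desk has come apart at its hinge. First lay the bent hinge pin flat and lengthwise in the long compartment of the desk tray and let go of it; then pick up the loose hinge leaf, bring its knuckle in between the two knuckles on the wooden block so that the three holes line up, and finish while still holding it there in the gripper, clear of the desk and not pressed hard against the block, ready for the pin. Leave the mug, the stapler and the mouse where they are.

Things in the scene. Friction and masses are not known exactly. Their poses are not given: they have to be found in the camera images.
- pin_mid (a point): Bent hinge pin: a plain steel L of 8 mm round bar, loose, lying flat on the desk. This point is the middle of the long leg, on its centreline (4 mm above the underside). x runs along the long leg (108 mm over all, 54 mm either side of this point); the short leg starts 50 mm along -x and reaches 28 mm along +y; z is up. About 50 g.
- slot (a point): Grey plastic desk tray, fixed to the desk, 140 x 190 mm, walls 19 mm high over the desk and 4 mm thick. This point is the centre of the floor of its one long compartment (3 mm above the desk), which is 132 mm long along x and 80 mm wide along y, z up. The two short compartments, with sticky notes and an eraser, lie on the +y side.
- leaf_mid (a point): Loose steel hinge leaf, flat on the desk, 250 g. Plate 85 (x) x 50 (y) x 6 mm, four dark screw holes; a 24 mm wide tongue at the middle of its +x end carries one knuckle. This point: mid width, half the plate's thickness (3 mm up), 45 mm from its -x end, 40 mm from its +x end; near the centre of mass, a good place to grip across the 50 mm width. z up.
- leaf_bore (a point): Centre of the loose leaf's knuckle: a barrel 18 mm in diameter and 24 mm long with an 11 mm bore along y. It lies 55 mm along +x and 7 mm along +z of leaf_mid (10 mm above the leaf's underside). Axes as leaf_mid.
- bore (a point): Middle of the 30 mm gap between two fixed steel knuckles (18 mm diameter, 22 mm long, 11 mm bore along y), 62 mm above the desk, on the front of a fixed wooden block: the loose knuckle's centre belongs here, 3 mm free each side. z up; x points into the block, whose flat steel front plate lies 9.5 mm along +x; the -x side is open: the leaf comes level from there, knuckle leading.
- mug: Bystander: blue mug, 80 mm in diameter, 85 mm high; origin at the centre of its underside.
- stapler: Bystander: black stapler, 130 x 34 x 53 mm; origin at the centre of its underside, x along its length.
- mouse: Bystander: black computer mouse, 105 x 60 x 31 mm; origin at the centre of its underside.
- pin: The bent hinge pin as a body; origin on the desk straight below pin_mid, axes as pin_mid.
- leaf: The loose hinge leaf as a body; origin at its underside straight below leaf_mid, axes as leaf_mid.
- block: The wooden block, 80 (x) x 140 (y) x 71 mm high, with a 12 mm high foot that sticks out 30 mm behind (+x) and 15 mm at each side; origin on the desk under its middle, 54.5 mm along +x of bore, axes as bore.

How it is judged:
On the way, in this order (a step that is already met when the one before it is completed fails the run):
1. the pin lies flat and lengthwise in the long compartment, let go (x of pin_mid in the frame of slot between -0.03 and 0.03 m and y of pin_mid in the frame of slot between -0.038 and 0.038 m and z of pin_mid in the frame of slot below 0.009 m and (angle between pin_mid's own z axis and vertical below 0.12 rad or angle between pin_mid's own z axis and vertical above 3.02 rad) and angle between the x axis of pin_mid and the x axis of slot, either way round below 0.5 rad and contact force between the fingers and pin below 0.1 N), for 0.2 s.
2. the leaf is held off the desk with its knuckle hole in line with the two on the block (x of leaf_bore in the frame of bore between -0.003 and 0.003 m and z of leaf_bore in the frame of bore between -0.003 and 0.003 m and y of leaf_bore in the frame of bore between -0.0035 and 0.0035 m and angle between the y axis of leaf_bore and the y axis of bore, either way round below 0.08 rad and contact force between the fingers and leaf above 2 N and contact force between leaf and block below 15 N and height (world z) of leaf_mid above 0.03 m), for 0.2 s.
At the end, for the whole second after the job is handed in: Pin flat (0.12 rad, under 9 mm over the floor), lengthwise (0.5 rad), in the long compartment (30 mm along, 38 mm across), let go. Leaf gripped (over 2 N), over 30 mm up; bore within 3 mm in x, z, 3.5 mm in y, 0.08 rad; under 15 N on the block (all of step 1 and all of step 2); the arm keeps its last pose, push and grip.
It fails at once if the mug is moved by more than 25 mm (distance of mug from where it was at the start of the episode above 0.025 m).
It fails at once if the stapler is moved by more than 25 mm (distance of stapler from where it was at the start of the episode above 0.025 m).
It fails at once if the mouse is moved by more than 25 mm (distance of mouse from where it was at the start of the episode above 0.025 m).
It also fails if it takes over 67 s, if anything falls off the work surface, if the arm or the gripper's body presses on something with over 40 N, if the wrist force passes 120 N, or if a joint passes its speed limit or range.

## Working session

There is one attempt and no reset: what is moved stays moved. The work goes in short steps, Python scripts to look and compute and a shell command to move; the robot and the scene stay as the last step left them, time stands still between calls to the robot, and variables do not carry over. Pictures are saved under pics/ and viewed, about 8 in all and at most 12, crops included, and the job is handed in when it is done.

```bash
mkdir -p pics; ls; cat > h.py <<'E'
import numpy as np, cv2, json
from scipy.spatial.transform import Rotation as R
from station import r
def cam(name):
    s=r.get_state(); d=r.get_image(name)
    K=np.array(d['intrinsics'])
    if name=='wrist':
        H=np.array(d['hand_eye']); T=np.eye(4); T[:3,:3]=R.from_rotvec(s['ee_rot']).as_matrix(); T[:3,3]=s['ee_pos']; M=T@H
    else:
        o=np.array(d['orientation']); M=np.eye(4)
        M[:3,:3]=o if o.shape==(3,3) else (R.from_rotvec(o) if o.size==3 else R.from_quat(o)).as_matrix()
        M[:3,3]=d['xyz']
    return d['image'],d['depth'],K,M
def save(n,im): cv2.imwrite('pics/'+n,im[:,:,::-1])
def cloud(dep,K,M):
    v,u=np.indices(dep.shape); 
    p=np.stack([(u-K[0,2])/K[0,0]*dep,(v-K[1,2])/K[1,1]*dep,dep],-1)
    return p@M[:3,:3].T+M[:3,3]
def ray(uv,z,K,M):
    uv=np.atleast_2d(np.array(uv,float)); d=np.c_[(uv[:,0]-K[0,2])/K[0,0],(uv[:,1]-K[1,2])/K[1,1],np.ones(len(uv))]@M[:3,:3].T
    o=M[:3,3]; return o+d*((z-o[2])/d[:,2])[:,None]
def delta(p,rot=None):
    "target tcp world p, R matrix -> tool-frame cm, deg"
    s=r.get_state(); A=R.from_rotvec(s['ee_rot'])
    return np.round(A.inv().apply(np.array(p)-s['ee_pos'])*100,2), (None if rot is None else np.round(np.degrees((A.inv()*R.from_matrix(rot)).as_rotvec()),2))
E
python3 - <<'E'
from h import *
for n in('top','scene'):
    im,dep,K,M=cam(n); save(n+'1.png',im); np.savez('pics/'+n+'1.npz',im=im,dep=dep,K=K,M=M); print(n,K.tolist(),M.round(3).tolist())
print(r.get_state()); print(r.get_image('top')['orientation'])
E
```

```text
pics
top [[490.1181229488044, 0.0, 272.57689758090237], [0.0, 490.1181229488044, 218.0656365004], [0.0, 0.0, 1.0]] [[-0.027, -0.996, 0.084, 0.528], [-1.0, 0.028, 0.005, -0.023], [-0.008, -0.084, -0.996, 1.063], [0.0, 0.0, 0.0, 1.0]]
scene [[487.4630260766175, 0.0, 275.5453142819504], [0.0, 487.4630260766175, 210.9740598026015], [0.0, 0.0, 1.0]] [[-0.292, 0.629, -0.72, 1.319], [0.956, 0.187, -0.224, 0.198], [-0.006, -0.754, -0.657, 0.74], [0.0, 0.0, 0.0, 1.0]]
{'time': 0.1, 'joint_pos': array([-0.89482445,  0.50173891, -0.42679827,  1.55133104,  0.22080638,
        1.13829044, -0.2102913 ]), 'qvel': array([ 0.00046158, -0.00162378, -0.00092669, -0.00229187, -0.00044301,
       -0.00081799, -0.00028858]), 'joint_torque': array([-1.05664908e-02, -5.67872250e+01, -5.83869874e+00, -2.79919052e+01,
       -6.91872672e-02,  2.40176258e-02,  3.12365455e-05]), 'ee_pos': array([0.2605432 , 0.59482521, 0.22779677]), 'ee_rot': array([ 2.62873195e+00,  1.71864491e+00, -2.29752795e-03]), 'wrist_force': array([ 0.30164219, -0.58300145,  0.68474957]), 'ft_torque': array([0.00736295, 0.02351854, 0.00885066]), 'grip_width': 0.09157628289396555}
[-2.14490271  2.20485796 -0.08479803]
```

View pics/top1.png

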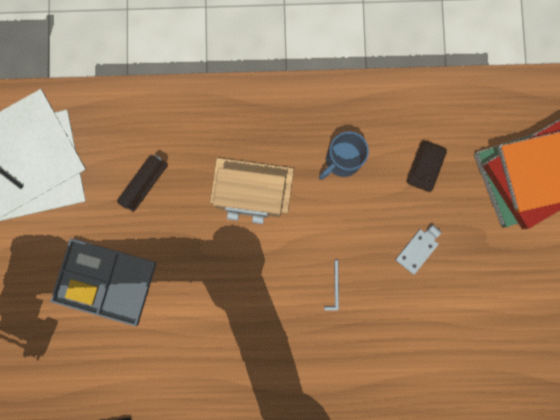

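View pics/scene1.png

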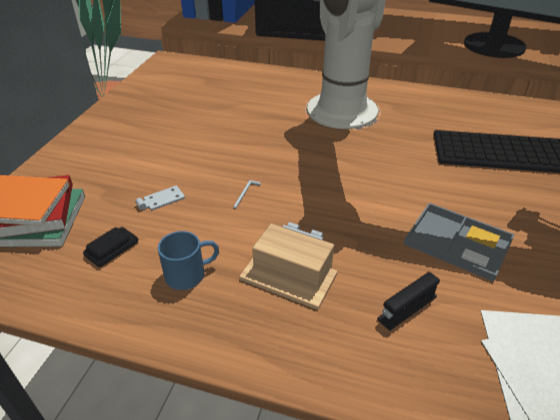

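Top view: the tray is at (104,282) with its long compartment on the right (128,287). The pin's long leg runs (337,262)–(337,308), with its foot towards the left. The leaf is at (417,251) with its knuckle at (433,232), and the block's knuckles are at (233,216) and (258,219). The scene view agrees. Next I'll measure.

```bash
python3 - <<'E'
from h import *
f=np.load('pics/top1.npz'); im,dep,K,M=[f[k] for k in('im','dep','K','M')]
hsv=cv2.cvtColor(im,cv2.COLOR_RGB2HSV); P=cloud(dep,K,M)
print('desk z',np.median(P[330:360,420:500,2]), 'depth0',(dep==0).mean())
low=(hsv[...,1]<95)
def comp(x0,y0,x1,y1,mask,z,nm):
    m=np.zeros(mask.shape,np.uint8); m[y0:y1,x0:x1]=mask[y0:y1,x0:x1]
    n,l,st,c=cv2.connectedComponentsWithStats(m); i=1+np.argmax(st[1:,4])
    v,u=np.nonzero(l==i); w=ray(np.c_[u,v],z,K,M)[:,:2]
    rc=cv2.minAreaRect((w*1000).astype(np.float32)); 
    print(nm,st[i],'mean',w.mean(0).round(4),'rect c',np.round(rc[0],1),'size',np.round(rc[1],1),'ang',round(rc[2],2)); print(np.round(cv2.boxPoints(rc),1).tolist())
    return w
w=comp(318,250,350,318,low&(im.sum(2)>200),.004,'pin')
w=comp(385,215,450,280,low&(im.sum(2)>200),.006,'leaf')
comp(40,230,165,335,(hsv[...,0]>90)&(hsv[...,0]<130)|(hsv[...,2]<75),.019,'tray')
comp(205,205,280,225,low&(im.sum(2)>200),.071,'knuck')
m=(P[...,2]>.06)&(P[...,2]<.08); m2=np.zeros_like(m); m2[150:226,200:300]=1
w=P[m&m2][:,:2]; rc=cv2.minAreaRect((w*1000).astype(np.float32)); print('block top',rc)
for a,b in((417,251),(433,232),(128,287),(233,216),(258,219),(250,190)): print(a,b,P[b,a].round(4))
big=cv2.resize(np.hstack([im[205:345,30:170],im[200:340,315:455]]),None,fx=2.8,fy=2.8,interpolation=cv2.INTER_CUBIC); save('crop.png',big)
E
```

```text
desk z -0.0010940840747005742 depth0 0.0037797619047619047
pin [324 259  15  52 292] mean [ 0.4638 -0.1463] rect c [ 471.5 -138.4] size [ 29.8 108.7] ang 87.8
[[416.6000061035156, -151.1999969482422], [525.2000122070312, -155.39999389648438], [526.4000244140625, -125.5999984741211], [417.79998779296875, -121.4000015258789]]
leaf [ 395  224   47   51 1187] mean [ 0.5421 -0.3291] rect c [ 546.  -332.4] size [ 53.5 113.4] ang 48.84
[[485.70001220703125, -315.20001220703125], [571.0999755859375, -389.8999938964844], [606.2999877929688, -349.6000061035156], [520.9000244140625, -274.8999938964844]]
tray [  52  240  105   85 4825] mean [0.4929 0.3358] rect c [492.8 344.9] size [194.  139.2] ang 72.77
[[397.6000061035156, 272.8999938964844], [530.5999755859375, 231.60000610351562], [588.0, 417.0], [455.0, 458.20001220703125]]
knuck [224 206  45  19 466] mean [0.6221 0.0372] rect c [620.   37.6] size [90.8 28.4] ang 80.54
[[598.5999755859375, -4.800000190734863], [626.5, -9.399999618530273], [641.5, 80.0999984741211], [613.5, 84.69999694824219]]
block top ((658.0497436523438, 31.933013916015625), (139.99642944335938, 103.42697143554688), 80.58448028564453)
417 251 [ 0.5378 -0.3258  0.0038]
433 232 [ 0.5772 -0.3588  0.0149]
128 287 [ 4.775e-01  2.986e-01 -4.000e-04]
233 216 [0.6186 0.0631 0.0682]
258 219 [0.6109 0.0122 0.0694]
250 190 [0.6711 0.0272 0.0677]
```

View pics/crop.png

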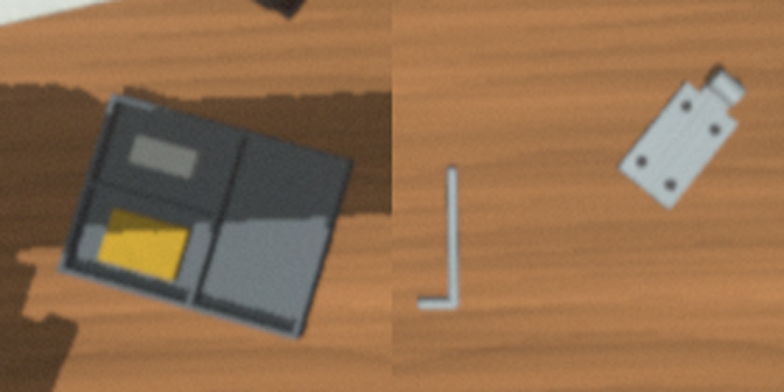

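```bash
cat >> h.py <<'E'
def down(yaw):
    a=np.radians(yaw); x=np.array([np.cos(a),np.sin(a),0]); z=np.array([0,0,-1.]); return np.c_[x,np.cross(z,x),z]
def goal(x,y,z,yaw):
    print('to',(x,y,z,yaw),*delta((x,y,z),down(yaw)))
E
python3 -c "
from h import *
goal(.46,.26,.24,72.7); goal(.47,.02,.24,80.5)"
```

```text
to (0.46, 0.26, 0.24, 72.7) [-22.68  31.7   -1.18] [-0.01  0.08 -6.35]
to (0.47, 0.02, 0.24, 80.5) [-44.26  42.25  -1.15] [ -0.02   0.08 -14.15]
```

```bash
python3 -m jog '[[1,-22.7,31.7,-1.2,0,0.1,-6.4],[1,-22.7,31.7,-1.2,0,0.1,-6.4],[1,-22.7,31.7,-1.2,0,0.1,-6.4],[1,-22.7,31.7,-1.2,0,0.1,-6.4],[1,-22.7,31.7,-1.2,0,0.1,-6.4],[1,-22.7,31.7,-1.2,0,0.1,-6.4],[1,-22.7,31.7,-1.2,0,0.1,-6.4],[1,-22.7,31.7,-1.2,0,0.1,-6.4]]' 25; python3 - <<'E'
from h import *
print(r.get_state()['joint_pos'].round(2)); im,d,K,M=cam('wrist'); save('w1.png',im); np.savez('pics/w1.npz',im=im,dep=d,K=K,M=M); print(M.round(3))
goal(.47,.02,.24,80.5)
E
```

```text
time: 0.95
ee_pos: [0.4614, 0.257, 0.2407]
ee_rot: [-2.532, -1.86, -0.002]
wrist_force: [0.8, 0.5, 0.2]
grip_width: 0.0919
[-0.27  0.26 -0.34  1.85  0.1   1.05  0.62]
[[ 0.298  0.921  0.249  0.395]
 [ 0.955 -0.288 -0.077  0.278]
 [ 0.001  0.261 -0.965  0.396]
 [ 0.     0.     0.     1.   ]]
to (0.47, 0.02, 0.24, 80.5) [-21.75   7.47   0.14] [ 0.2   0.15 -8.35]
```

View pics/w1.png

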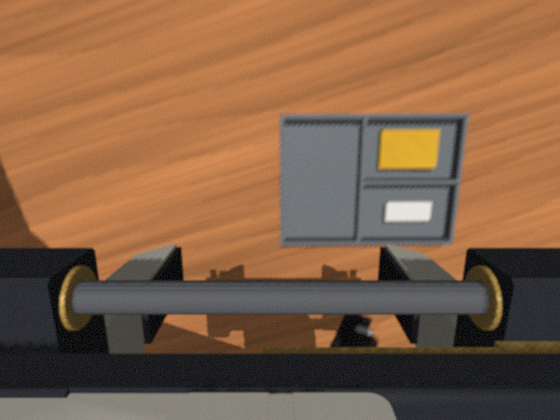

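The wrist view shows the tray outline from (280,115) to (467,245), with the long compartment on its left. I'll measure it, then look at the block.

```bash
python3 - <<'E'
from h import *
f=np.load('pics/w1.npz'); im,K,M=f['im'],f['K'],f['M']
hsv=cv2.cvtColor(im,cv2.COLOR_RGB2HSV); m=np.zeros(im.shape[:2],np.uint8); m[100:247,265:490]=((hsv[...,0]>85)&(hsv[...,0]<135)|(hsv[...,1]<60))[100:247,265:490]
m=cv2.morphologyEx(m,cv2.MORPH_OPEN,np.ones((3,3)))
n,l,st,c=cv2.connectedComponentsWithStats(m); i=1+np.argmax(st[1:,4]); v,u=np.nonzero(l==i); print(st[i])
w=ray(np.c_[u,v],.019,K,M)[:,:2]*1000; rc=cv2.minAreaRect(w.astype(np.float32)); print(rc,cv2.boxPoints(rc).round(1).tolist())
E
python3 -m jog '[[1,-21.7,7.5,0.1,0.2,0.1,-8.3],[1,-21.7,7.5,0.1,0.2,0.1,-8.3],[1,-21.7,7.5,0.1,0.2,0.1,-8.3],[1,-21.7,7.5,0.1,0.2,0.1,-8.3],[1,-21.7,7.5,0.1,0.2,0.1,-8.3],[1,-21.7,7.5,0.1,0.2,0.1,-8.3]]'
python3 - <<'E'
from h import *
im,d,K,M=cam('wrist'); save('w2.png',im); np.savez('pics/w2.npz',im=im,dep=d,K=K,M=M)
goal(.471,-.149,.12,87.8)
E
```

```text
[  280   114   188   133 20829]
((493.35943603515625, 346.6005859375), (188.62525939941406, 140.8313751220703), 72.9638671875) [[398.3999938964844, 277.1000061035156], [533.0999755859375, 235.8000030517578], [588.2999877929688, 416.1000061035156], [453.70001220703125, 457.3999938964844]]
time: 1.6
ee_pos: [0.4671, 0.025, 0.2391]
ee_rot: [-2.394, -2.029, 0.002]
wrist_force: [0.3, 0.0, 0.1]
grip_width: 0.0918
to (0.471, -0.149, 0.12, 87.8) [-17.48   3.27  11.86] [-0.18 -0.19 -7.07]
```

View pics/w2.png

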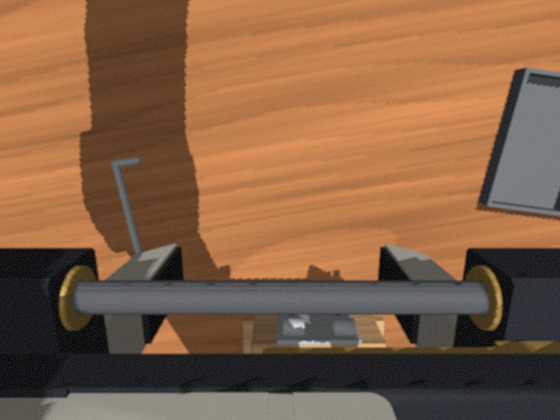

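Wrist view 2 shows the pin from (117,162) to (137,250) and the block's knuckles at (295,323) and (343,325), partly hidden by the gripper. The two tray estimates agree, with the slot at (0.478, 0.297) and yaw −17.1°. I'm going to the pin.

```bash
python3 -m jog '[[1,-17.5,2.7,11.9,-0.2,-0.2,-7.1],[1,-17.5,2.7,11.9,-0.2,-0.2,-7.1],[1,-17.5,2.7,11.9,-0.2,-0.2,-7.1],[1,-17.5,2.7,11.9,-0.2,-0.2,-7.1],[1,-17.5,2.7,11.9,-0.2,-0.2,-7.1],[1,-17.5,2.7,11.9,-0.2,-0.2,-7.1]]'
python3 -c "
from h import *
goal(.465,-.149,.0275,87.8)"
```

```text
time: 2.25
ee_pos: [0.4656, -0.1458, 0.1181]
ee_rot: [-2.257, -2.181, 0.001]
wrist_force: [-0.6, 0.8, -0.0]
grip_width: 0.0919
to (0.465, -0.149, 0.0275, 87.8) [-0.33 -0.02  9.06] [-0.14 -0.08  0.23]
```

```bash
python3 -m jog '[[1,0,0,5,0,0,0],[1,0,0,8,0,0,0],[1,0,0,9,0,0,0],[1,0,0,9.1,0,0,0],[1,0,0,9.1,0,0,0]]'
```

```text
time: 2.75
ee_pos: [0.468, -0.1447, 0.0299]
ee_rot: [2.254, 2.186, 0.003]
wrist_force: [0.1, -0.5, -0.2]
grip_width: 0.0918
```

```bash
python3 -m jog '[[1,-0.4,0,0.2,0,0,0],[1,-0.4,0,0.2,0,0,0],[-1,-0.4,0,0.2,0,0,0],[-1,-0.4,0,0.2,0,0,0],[-1,-0.4,0,0.2,0,0,0],[-1,-0.4,0,0.2,0,0,0],[-1,-0.4,0,0.2,0,0,0],[-1,-0.4,0,0.2,0,0,0]]' 25
python3 -m jog '[[-1,0,0,0,0,0,0],[-1,0,0,0,0,0,0],[-1,0,0,-4,0,0,0],[-1,0,0,-8,0,0,0],[-1,0,0,-12,0,0,0],[-1,0,0,-12,0,0,0],[-1,0,0,-12,0,0,0]]'
python3 - <<'E'
from h import *
im,d,K,M=cam('wrist'); im2,*_=cam('scene'); save('g1.png',np.hstack([im[200:400,130:430],im2[100:300,150:450]]))
goal(.478,.297,.14,72.9)
E
```

```text
time: 3.55
ee_pos: [0.4664, -0.1496, 0.0265]
ee_rot: [2.257, 2.185, 0.001]
wrist_force: [0.4, 0.6, -0.4]
grip_width: 0.048
time: 4.25
ee_pos: [0.4671, -0.15, 0.1476]
ee_rot: [2.255, 2.183, 0.003]
wrist_force: [0.5, -1.1, -0.5]
grip_width: 0.0001
to (0.478, 0.297, 0.14, 72.9) [44.66 -0.18  0.59] [-0.07 -0.04 15.25]
```

View pics/g1.png

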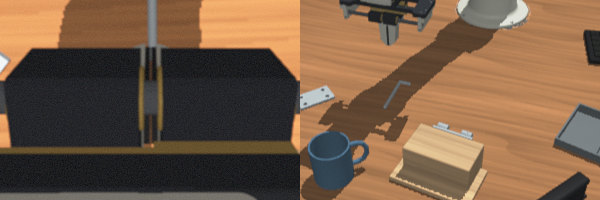

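The fingers need about 1.3 s to close. I lifted too early, so the pin is still on the desk and unmoved, lying straight below the gripper. I'll repeat the grasp with more closing time.

```bash
python3 -m jog '[[-0.3,0,0,0,0,0,0],[-0.3,0,0,4,0,0,0],[-0.3,0,0,8,0,0,0],[-0.3,0,0,11,0,0,0],[-0.3,0,0,12,0,0,0],[-0.3,0,0,12,0,0,0],[-1,0,0,12,0,0,0],[-1,0,0,12,0,0,0]]' 25
python3 -m jog '[[-1,0,0,0,0,0,0],[-1,0,0,0,0,0,0],[-1,0,0,0,0,0,0],[-1,0,0,0,0,0,0],[-1,0,0,0,0,0,0],[-1,0,0,0,0,0,0]]'
python3 -m jog '[[-1,0,0,-4,0,0,0],[-1,0,0,-8,0,0,0],[-1,0,0,-12,0,0,0],[-1,0,0,-12,0,0,0],[-1,0,0,-12,0,0,0]]'
python3 - <<'E'
from h import *
goal(.478,.297,.14,72.9); goal(.46,.08,.15,80)
E
```

```text
time: 5.15
ee_pos: [0.4677, -0.15, 0.028]
ee_rot: [2.255, 2.184, 0.003]
wrist_force: [-0.3, -0.3, 0.2]
grip_width: 0.0209
time: 5.75
ee_pos: [0.4664, -0.1497, 0.0266]
ee_rot: [2.257, 2.185, 0.001]
wrist_force: [-0.3, 0.1, 0.3]
grip_width: 0.0008
time: 6.25
ee_pos: [0.467, -0.15, 0.1475]
ee_rot: [2.255, 2.184, 0.003]
wrist_force: [-1.3, 0.2, -1.2]
grip_width: 0.0004
to (0.478, 0.297, 0.14, 72.9) [44.71 -0.35  0.73] [ 0.18 -0.   15.25]
to (0.46, 0.08, 0.15, 80) [22.96 -1.44 -0.26] [0.18 0.01 8.15]
```

The jaws closed empty, so I need to locate the pin again.

```bash
python3 - <<'E'
from h import *
im,d,K,M=cam('top'); im2,d2,K2,M2=cam('scene'); np.savez('pics/s2.npz',im=im,K=K,M=M,im2=im2,K2=K2,M2=M2)
a=cv2.resize(im[230:330,290:390],(400,400)); b=cv2.resize(im2[160:260,190:290],(400,400)); save('g2.png',np.hstack([a,b]))
E
```

```text
(no output)
```

View pics/g2.png

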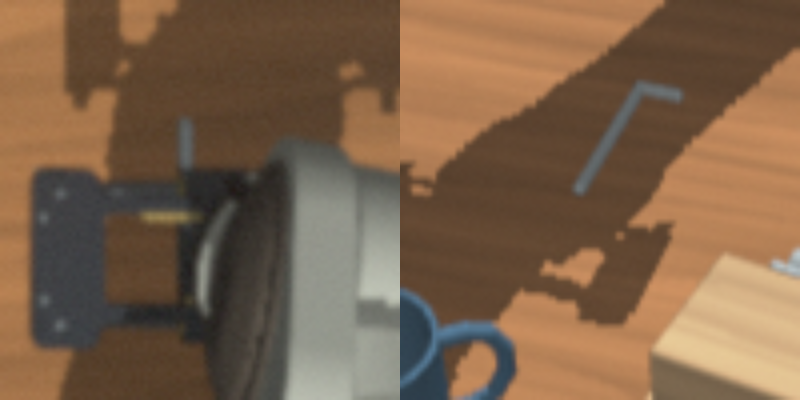

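Crop, left (top view): the pin's tip is at full-image (336.5,260), as before. Right (scene view): corner (250,182), free end (235,207), foot end (260,184). I'll triangulate these.

```bash
python3 - <<'E'
from h import *
f=np.load('pics/s2.npz'); K,M,K2,M2=[f[k] for k in('K','M','K2','M2')]
print(ray([(250,182.5),(235,207),(260,184)],.004,K2,M2).round(4))
print(ray([(336.5,260)],.004,K,M).round(4))
g=np.load('pics/scene1.npz'); im=g['im']; hsv=cv2.cvtColor(im,cv2.COLOR_RGB2HSV)
m=np.zeros(im.shape[:2],np.uint8); m[172:215,225:270]=((hsv[...,1]<95)&(im.sum(2)>200))[172:215,225:270]
v,u=np.nonzero(m); w=ray(np.c_[u,v],.004,K2,M2)[:,:2]*1000; rc=cv2.minAreaRect(w.astype(np.float32)); print('scene1',rc[0],rc[1],rc[2],cv2.boxPoints(rc).round(1).tolist())
f=np.load('pics/w2.npz'); im=f['im']; K,M=f['K'],f['M']
print('w2',ray([(117,162),(137,250),(138,160)],.004,K,M).round(4)); print('w2 tray corners',ray([(524,70),(487,207)],.019,K,M).round(4))
print(r.get_state()['joint_pos'].round(3))
E
```

```text
[[ 0.4282 -0.1452  0.004 ]
 [ 0.5259 -0.148   0.004 ]
 [ 0.4269 -0.1197  0.004 ]]
[[ 0.5232 -0.1521  0.004 ]]
scene1 (471.2651062011719, -147.10166931152344) (32.1566276550293, 114.74217224121094) 76.2849349975586 [[411.70001220703125, -149.10000610351562], [523.2000122070312, -176.3000030517578], [530.7999877929688, -145.10000610351562], [419.29998779296875, -117.9000015258789]]
w2 [[ 0.4212 -0.1439  0.004 ]
 [ 0.5223 -0.1492  0.004 ]
 [ 0.4228 -0.1211  0.004 ]]
w2 tray corners [[0.3985 0.2769 0.019 ]
 [0.5313 0.2388 0.019 ]]
[ 0.344  0.296 -0.102  2.031  0.04   0.817  1.758]
```

All views put the pin at y ≈ −0.148, so the jaws did straddle it. The tips must sit higher than I assumed. I'll make a guarded descent with small steps and watch the force.

```bash
python3 -m jog '[[-0.3,0,0,4,0,0,0],[-0.3,0,0,8,0,0,0],[-0.3,0,0,11,0,0,0],[-0.3,0,0,12,0,0,0],[-0.3,0,0,12,0,0,0],[-0.3,0,0,12,0,0,0]]' 25
python3 -m jog '[[-0.3,0,0,0.1,0,0,0],[-0.3,0,0,0.1,0,0,0],[-0.3,0,0,0.1,0,0,0]]'
python3 -m jog '[[-0.3,0,0,0.1,0,0,0],[-0.3,0,0,0.1,0,0,0],[-0.3,0,0,0.1,0,0,0]]'
python3 - <<'E'
from h import *
im,*_=cam('wrist'); im2,*_=cam('scene'); save('g3.png',np.hstack([cv2.resize(im[150:400,180:380],(400,500)),cv2.resize(im2[140:240,190:270],(400,500))]))
E
```

```text
time: 6.95
ee_pos: [0.4667, -0.1497, 0.0269]
ee_rot: [2.257, 2.185, 0.001]
wrist_force: [-0.4, 0.0, 0.7]
grip_width: 0.0321
time: 7.25
ee_pos: [0.4672, -0.15, 0.0266]
ee_rot: [2.256, 2.184, 0.003]
wrist_force: [-1.4, 0.8, 1.3]
grip_width: 0.0322
time: 7.55
ee_pos: [0.4664, -0.1497, 0.0247]
ee_rot: [2.257, 2.185, 0.001]
wrist_force: [0.1, -0.4, -0.4]
grip_width: 0.0316
```

View pics/g3.png

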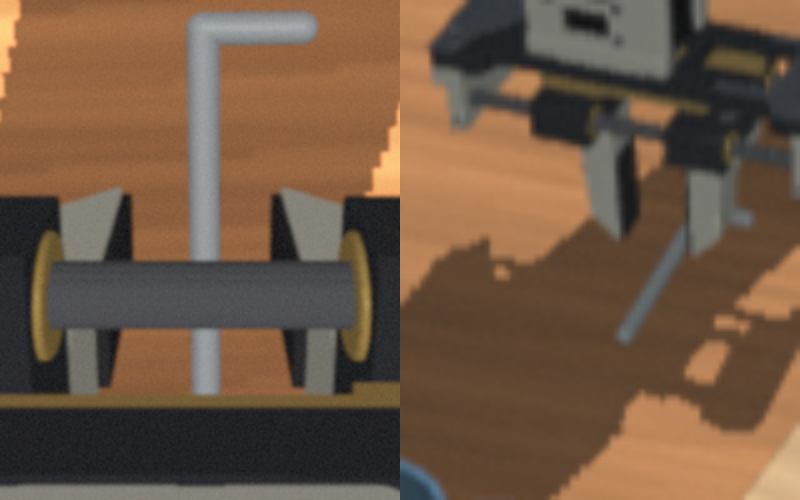

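The jaws straddle the pin squarely: the wrist crop has the pin at column 205, between fingers at 120 and 280. There is still no desk contact. I'll creep down until there is.

```bash
python3 -m jog '[[-0.3,0,0,0.15,0,0,0],[-0.3,0,0,0.15,0,0,0],[-0.3,0,0,0.15,0,0,0]]'
python3 -m jog '[[-0.3,0,0,0.15,0,0,0],[-0.3,0,0,0.15,0,0,0],[-0.3,0,0,0.15,0,0,0]]'
```

```text
time: 7.95
ee_pos: [0.4663, -0.1497, 0.023]
ee_rot: [-2.257, -2.185, -0.001]
wrist_force: [-0.3, -0.8, -0.3]
grip_width: 0.032
time: 8.25
ee_pos: [0.4664, -0.1497, 0.0215]
ee_rot: [2.257, 2.185, 0.001]
wrist_force: [-0.0, -0.2, -0.1]
grip_width: 0.0322
```

```bash
python3 -m jog '[[-0.3,0,0,0.15,0,0,0],[-0.3,0,0,0.15,0,0,0],[-0.3,0,0,0.15,0,0,0]]'
python3 -m jog '[[-0.3,0,0,0.15,0,0,0],[-0.3,0,0,0.15,0,0,0],[-0.3,0,0,0.15,0,0,0]]'
```

```text
time: 8.55
ee_pos: [0.4664, -0.1497, 0.02]
ee_rot: [2.257, 2.185, 0.001]
wrist_force: [0.7, -0.3, 0.6]
grip_width: 0.0323
time: 8.85
ee_pos: [0.4664, -0.1497, 0.0185]
ee_rot: [2.257, 2.185, 0.001]
wrist_force: [-0.4, -0.8, -0.0]
grip_width: 0.0325
```

```bash
python3 -m jog '[[-0.3,0,0,0.1,0,0,0],[-0.3,0,0,0.1,0,0,0],[-0.3,0,0,0.1,0,0,0]]'
python3 -m jog '[[-0.3,0,0,0.1,0,0,0],[-0.3,0,0,0.1,0,0,0],[-0.3,0,0,0.1,0,0,0]]'
```

```text
time: 9.15
ee_pos: [0.4664, -0.1497, 0.0176]
ee_rot: [2.257, 2.185, 0.001]
wrist_force: [1.0, -0.6, -0.1]
grip_width: 0.0322
time: 9.45
ee_pos: [0.4664, -0.1497, 0.0166]
ee_rot: [2.257, 2.185, 0.001]
wrist_force: [0.1, -1.1, 0.9]
grip_width: 0.0321
```

```bash
python3 -m jog '[[-0.3,0,0,0.1,0,0,0],[-0.3,0,0,0.1,0,0,0],[-0.3,0,0,0.1,0,0,0]]'
python3 -m jog '[[-1,0,0,0,0,0,0],[-1,0,0,0,0,0,0],[-1,0,0,0,0,0,0],[-1,0,0,0,0,0,0],[-1,0,0,0,0,0,0],[-1,0,0,0,0,0,0]]'
```

```text
time: 9.75
ee_pos: [0.4664, -0.1497, 0.0156]
ee_rot: [2.257, 2.185, 0.001]
wrist_force: [0.2, 0.2, 0.1]
grip_width: 0.0322
time: 10.35
ee_pos: [0.4664, -0.1497, 0.0156]
ee_rot: [2.257, 2.185, 0.001]
wrist_force: [0.1, 0.3, 0.8]
grip_width: 0.0004
```

```bash
python3 - <<'E'
from h import *
im,d,K,M=cam('wrist'); P=cloud(d,K,M); s=r.get_state(); print(s['ee_pos'],s['joint_pos'].round(3))
for v in (10,60,100,140,180,210,230,245): print(v,[(P[v,u].round(3).tolist(),im[v,u].tolist()) for u in (200,278,282,286)])
f=np.load('pics/w1.npz'); Q=cloud(f['dep'],f['K'],f['M']); print('w1 desk',np.median(Q[20:90,100:400,2])); 
im2,d2,K2,M2=cam('scene'); P2=cloud(d2,K2,M2); save('g4.png',np.hstack([cv2.resize(im[100:400,180:380],(400,600)),cv2.resize(im2[140:230,200:260],(400,600))]))
np.savez('pics/s4.npz',d2=d2,im2=im2,K2=K2,M2=M2)
print(P2[165:215:4,200:270:6,2].round(3))
E
```

```text
[ 0.46643911 -0.14972593  0.01561189] [ 0.324  0.525 -0.081  2.09   0.079  0.529  1.724]
10 [([0.354, -0.18, -0.002], [249, 188, 117]), ([0.356, -0.147, -0.001], [151, 100, 63]), ([0.356, -0.145, -0.0], [150, 101, 66]), ([0.356, -0.143, -0.0], [152, 103, 65])]
60 [([0.374, -0.182, -0.001], [247, 185, 118]), ([0.376, -0.147, 0.0], [139, 91, 58]), ([0.376, -0.145, 0.0], [139, 94, 62]), ([0.376, -0.144, -0.002], [139, 93, 60])]
100 [([0.391, -0.183, -0.001], [142, 93, 63]), ([0.392, -0.148, -0.001], [141, 90, 57]), ([0.392, -0.146, 0.0], [147, 100, 66]), ([0.392, -0.144, -0.001], [139, 95, 56])]
140 [([0.409, -0.184, -0.0], [149, 102, 64]), ([0.41, -0.148, -0.0], [140, 96, 63]), ([0.41, -0.147, -0.001], [136, 90, 53]), ([0.41, -0.145, -0.002], [138, 93, 62])]
180 [([0.428, -0.186, -0.0], [147, 99, 59]), ([0.428, -0.149, 0.007], [148, 151, 153]), ([0.428, -0.147, 0.007], [152, 159, 160]), ([0.428, -0.145, 0.006], [136, 143, 144])]
210 [([0.443, -0.187, -0.0], [161, 108, 67]), ([0.442, -0.149, 0.006], [148, 151, 155]), ([0.442, -0.148, 0.006], [155, 159, 166]), ([0.442, -0.146, 0.007], [1
[... 847 characters left out ...]
01  0.001  0.     0.001 -0.001  0.001  0.029  0.033  0.036  0.002
   0.002  0.001]
 [ 0.002  0.001 -0.001  0.001 -0.002 -0.003  0.     0.022 -0.    -0.
   0.001 -0.001]
 [ 0.002 -0.002  0.001  0.    -0.     0.     0.001  0.009 -0.003 -0.002
   0.001  0.002]
 [ 0.     0.001 -0.001 -0.001  0.002 -0.    -0.001 -0.001 -0.001  0.002
   0.     0.001]
 [ 0.001  0.002  0.001 -0.    -0.    -0.001  0.009  0.001 -0.003 -0.002
  -0.    -0.002]
 [-0.002 -0.001 -0.001  0.     0.001  0.001  0.007  0.001 -0.002 -0.002
   0.002 -0.004]
 [ 0.001  0.001 -0.     0.001  0.001 -0.001 -0.001 -0.002  0.    -0.001
   0.     0.002]
 [ 0.001  0.001 -0.002  0.002  0.001  0.    -0.002 -0.     0.002  0.
   0.    -0.001]]
```

View pics/g4.png

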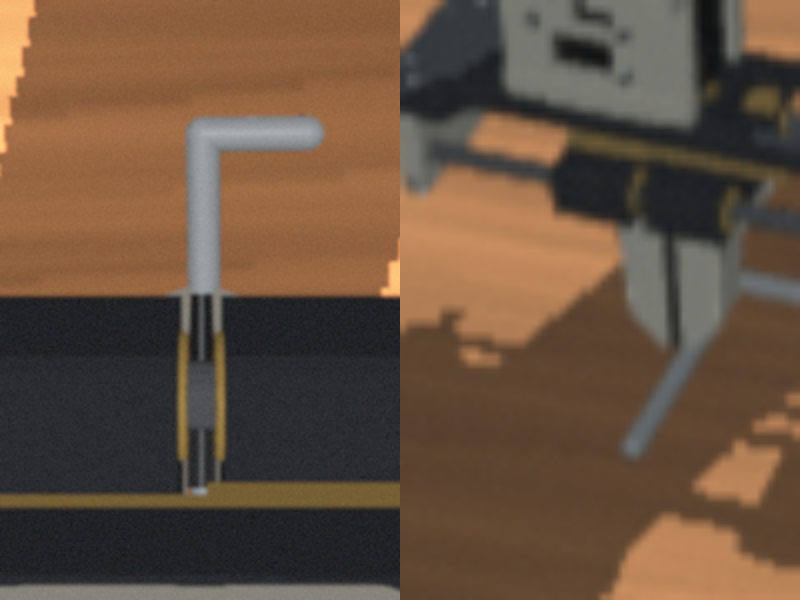

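The fingers closed just above the pin: the tips sit about 6–9 mm ahead of the TCP, not the stated 25 mm, while the desk depth agrees with ee_pos. I'll reopen and go lower, still guarded.

```bash
python3 -m jog '[[-0.3,0,0,0,0,0,0],[-0.3,0,0,0,0,0,0],[-0.3,0,0,0,0,0,0],[-0.3,0,0,0,0,0,0],[-0.3,0,0,0.3,0,0,0],[-0.3,0,0,0.5,0,0,0],[-0.3,0,0,0.5,0,0,0]]'
python3 -m jog '[[-0.3,0,0,0.15,0,0,0],[-0.3,0,0,0.15,0,0,0],[-0.3,0,0,0.15,0,0,0]]'
python3 -m jog '[[-0.3,0,0,0.1,0,0,0],[-0.3,0,0,0.1,0,0,0],[-0.3,0,0,0.1,0,0,0]]'
```

```text
time: 11.15
ee_pos: [0.4661, -0.1496, 0.0102]
ee_rot: [-2.257, -2.185, -0.001]
wrist_force: [0.3, -0.8, -0.8]
grip_width: 0.0321
time: 11.45
ee_pos: [0.4664, -0.1497, 0.0091]
ee_rot: [2.257, 2.185, 0.001]
wrist_force: [0.5, 0.5, 0.0]
grip_width: 0.0323
time: 11.75
ee_pos: [0.4664, -0.1497, 0.0081]
ee_rot: [2.257, 2.185, 0.001]
wrist_force: [0.5, 0.9, 0.6]
grip_width: 0.0321
```

Closing here.

```bash
python3 -m jog '[[-1,0,0,0,0,0,0],[-1,0,0,0,0,0,0],[-1,0,0,0,0,0,0],[-1,0,0,0,0,0,0],[-1,0,0,0,0,0,0],[-1,0,0,0,0,0,0]]'
```

```text
time: 12.35
ee_pos: [0.4669, -0.1499, 0.0097]
ee_rot: [2.256, 2.185, 0.001]
wrist_force: [-4.8, 1.5, 19.9]
grip_width: 0.0001
```

Closing wedged over the pin's top (20 N up), so the tips are only about 2 mm ahead of the TCP. I'll open and go lower still.

```bash
python3 -m jog '[[-0.3,0,0,0,0,0,0],[-0.3,0,0,0,0,0,0],[-0.3,0,0,0,0,0,0],[-0.3,0,0,0,0,0,0],[-0.3,0,0,0.2,0,0,0],[-0.3,0,0,0.3,0,0,0],[-0.3,0,0,0.3,0,0,0]]'
python3 -m jog '[[-0.3,0,0,0.1,0,0,0],[-0.3,0,0,0.1,0,0,0],[-0.3,0,0,0.1,0,0,0]]'
python3 - <<'E'
from h import *
im,d,K,M=cam('wrist'); P=cloud(d,K,M); s=r.get_state(); print(s['ee_pos'])
for v in range(120,260,15): print(v,P[v,278].round(3),im[v,278])
save('g5.png',im[100:400,130:430])
E
```

```text
time: 13.05
ee_pos: [0.4661, -0.1496, 0.0047]
ee_rot: [-2.257, -2.185, -0.001]
wrist_force: [-0.1, 0.9, 0.3]
grip_width: 0.032
time: 13.35
ee_pos: [0.4664, -0.1496, 0.0041]
ee_rot: [2.257, 2.185, 0.001]
wrist_force: [0.7, 0.2, -0.3]
grip_width: 0.0321
[ 0.46646069 -0.14968675  0.0041064 ]
120 [ 0.401 -0.148 -0.001] [152 102  67]
135 [ 0.407 -0.148 -0.001] [151 101  64]
150 [ 0.414 -0.148 -0.001] [151 101  67]
165 [ 0.419 -0.149  0.006] [147 150 155]
180 [ 0.426 -0.149  0.006] [157 162 162]
195 [ 0.432 -0.149  0.007] [157 162 163]
210 [ 0.438 -0.149  0.007] [158 163 163]
225 [ 0.446 -0.149  0.007] [151 156 159]
240 [ 0.453 -0.15   0.006] [154 159 157]
255 [ 0.46  -0.15   0.006] [154 160 160]
```

View pics/g5.png

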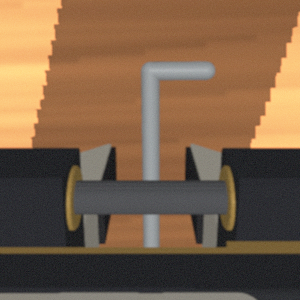

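The pin is still centred and flat between the jaws. Closing.

```bash
python3 -m jog '[[-1,0,0,0.1,0,0,0],[-1,0,0,0.1,0,0,0],[-1,0,0,0.1,0,0,0],[-1,0,0,0.1,0,0,0],[-1,0,0,0.1,0,0,0],[-1,0,0,0.1,0,0,0]]'
```

```text
time: 14.0
ee_pos: [0.4664, -0.1496, 0.0031]
ee_rot: [2.257, 2.185, 0.001]
wrist_force: [-0.1, -0.5, -0.3]
grip_width: 0.007
```

Gripped at 7 mm. Lift and carry.

```bash
python3 -m jog '[[-1,0,0,-2,0,0,0],[-1,0,0,-5,0,0,0],[-1,0,0,-9,0,0,0],[-1,0,0,-10,0,0,0],[-1,0,0,-10,0,0,0]]'
python3 -c "
from h import *
goal(.473,.2985,.10,72.9); goal(.462,.08,.10,80)"
```

```text
time: 14.5
ee_pos: [0.4679, -0.1502, 0.1048]
ee_rot: [2.254, 2.182, 0.004]
wrist_force: [-0.3, -0.0, -0.3]
grip_width: 0.0067
to (0.473, 0.2985, 0.1, 72.9) [44.86 -0.94  0.44] [2.800e-01 1.000e-02 1.525e+01]
to (0.462, 0.08, 0.1, 80) [22.99 -1.34  0.46] [0.28 0.03 8.15]
```

```bash
python3 -m jog '[[-1,23,-1.3,0.2,0.2,0,8],[-1,23,-1.3,0.2,0.2,0,8],[-1,23,-1.3,0.2,0.2,0,8],[-1,23,-1.3,0.2,0.2,0,8],[-1,44.9,-0.9,0.2,0.2,0,15.2],[-1,44.9,-0.9,0.2,0.2,0,15.2],[-1,44.9,-0.9,0.2,0.2,0,15.2],[-1,44.9,-0.9,0.2,0.2,0,15.2]]'
python3 -c "
from h import *
goal(.473,.2985,.10,72.9)"
```

```text
time: 15.3
ee_pos: [0.4682, 0.2473, 0.0993]
ee_rot: [-2.524, -1.866, 0.007]
wrist_force: [1.1, 0.1, -1.1]
grip_width: 0.0067
to (0.473, 0.2985, 0.1, 72.9) [ 5.04 -1.04 -0.08] [-0.28  0.12  0.05]
```

```bash
python3 -m jog '[[-1,4.9,-1,0,0,0,0],[-1,4.9,-1,0,0,0,0],[-1,4.9,-1,0,0,0,0],[-1,4.9,-1,0,0,0,0]]'
python3 - <<'E'
from h import *
goal(.473,.2985,.05,72.9)
im,d,K,M=cam('wrist'); P=cloud(d,K,M)
m=(P[...,2]>.09)&(P[...,2]<.14); v,u=np.nonzero((im.min(2)>110)&(np.ptp(im.astype(int),axis=2)<25)&(np.arange(420)[:,None]<245)&(P[...,2]>.07)); print(len(v)); 
if len(v): print(P[v,u].min(0),P[v,u].max(0),np.median(P[v,u],0))
E
```

```text
time: 15.7
ee_pos: [0.4736, 0.2937, 0.0996]
ee_rot: [-2.526, -1.865, 0.008]
wrist_force: [1.4, -0.9, -0.6]
grip_width: 0.0071
to (0.473, 0.2985, 0.05, 72.9) [ 0.46 -0.18  4.96] [-0.26  0.18 -0.  ]
2543
[0.40853537 0.29037594 0.09712739] [0.46602901 0.3340923  0.25497102] [0.43723668 0.30773845 0.10300489]
```

```bash
python3 - <<'E'
from h import *
im,d,K,M=cam('wrist'); P=cloud(d,K,M)
m=(im.min(2)>95)&(np.ptp(im.astype(int),axis=2)<25)&(np.arange(420)[:,None]<245)&(P[...,2]>.08)&(P[...,2]<.125)
m=cv2.morphologyEx(m.astype(np.uint8),cv2.MORPH_OPEN,np.ones((3,3)))>0
Q=P[m]-[.478,.297,0]; a=np.radians(-17.1); x=Q[:,0]*np.cos(a)+Q[:,1]*np.sin(a); y=-Q[:,0]*np.sin(a)+Q[:,1]*np.cos(a)
print(m.sum(),'x',np.percentile(x,[1,5,50,99]).round(4),'y',np.percentile(y,[1,50,99]).round(4))
L=y<np.percentile(y,1)+.010
print('long leg: dy/dx',np.polyfit(x[L],y[L],1).round(3),'dz/dx',np.polyfit(x[L],Q[L,2],1).round(3)); F=x<np.percentile(x,1)+.008
print('dz/dy foot',np.polyfit(y[F],Q[F,2],1).round(3))
goal(.473,.2985,.05,72.9)
E
```

```text
2516 x [-0.0512 -0.0507 -0.0442 -0.0155] y [-0.0079 -0.0011  0.0225]
long leg: dy/dx [-0.032 -0.005] dz/dx [-0.     0.103]
dz/dy foot [-0.007  0.103]
to (0.473, 0.2985, 0.05, 72.9) [ 0.46 -0.27  5.04] [-0.21  0.12 -0.1 ]
```

The pin is held level and nearly centred over the slot (+3, −4 mm). Lowering.

```bash
python3 -m jog '[[-1,0,0,4,0,0,0],[-1,0,0,7,0,0,0],[-1,0,0,8,0,0,0],[-1,0,0,8.5,0,0,0],[-1,0,0,8.8,0,0,0],[-1,0,0,8.8,0,0,0]]'
```

```text
time: 16.4
ee_pos: [0.475, 0.296, 0.0142]
ee_rot: [-2.525, -1.866, 0.0]
wrist_force: [0.1, 0.5, -1.0]
grip_width: 0.0072
```

```bash
python3 -m jog '[[-1,0,0,0.4,0,0,0],[-1,0,0,0.7,0,0,0],[-1,0,0,0.7,0,0,0],[-0.55,0,0,0.7,0,0,0],[-0.55,0,0,0.7,0,0,0],[-0.55,0,0,0.7,0,0,0],[-0.55,0,0,0.7,0,0,0]]'
python3 -m jog '[[-0.55,0,0,-3,0,0,0],[-0.55,0,0,-7,0,0,0],[-0.55,0,0,-11,0,0,0],[-0.55,0,0,-15,0,0,0],[-0.55,0,0,-17,0,0,0],[-0.55,0,0,-17,0,0,0]]'
python3 - <<'E'
from h import *
im,d,K,M=cam('wrist'); P=cloud(d,K,M); goal(.68,.04,.26,80.5); goal(.58,.15,.26,80.5); im2,d2,K2,M2=cam('scene')
save('g6.png',np.hstack([im[50:350,150:450],cv2.resize(im2[190:290,390:520],(390,300))]))
E
```

```text
time: 17.1
ee_pos: [0.4744, 0.2959, 0.0065]
ee_rot: [-2.524, -1.866, 0.002]
wrist_force: [0.2, 0.2, -0.9]
grip_width: 0.0204
time: 17.7
ee_pos: [0.477, 0.2971, 0.1803]
ee_rot: [-2.525, -1.866, -0.009]
wrist_force: [-0.2, 0.6, -0.3]
grip_width: 0.0209
to (0.68, 0.04, 0.26, 80.5) [-18.49  27.04  -8.24] [ 0.   -0.17 -7.56]
to (0.58, 0.15, 0.26, 80.5) [-10.9   14.25  -8.22] [ 0.   -0.17 -7.56]
```

View pics/g6.png

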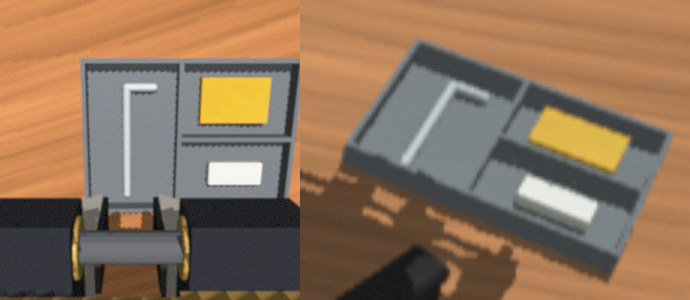

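The pin lies flat and lengthwise in the long compartment, at about (127,140) in the crop and clear of all walls. Step 1 looks done. Next, a wrist measurement of the block's knuckles, by numbers only.

```bash
python3 -m jog '[[1,-18.5,27,-8.2,0,-0.2,-7.6],[1,-18.5,27,-8.2,0,-0.2,-7.6],[1,-18.5,27,-8.2,0,-0.2,-7.6],[1,-18.5,27,-8.2,0,-0.2,-7.6],[1,-18.5,27,-8.2,0,-0.2,-7.6],[1,-18.5,27,-8.2,0,-0.2,-7.6],[1,-18.5,27,-8.2,0,-0.2,-7.6],[1,-18.5,27,-8.2,0,-0.2,-7.6]]'
cat > blk.py <<'E'
from h import *
def ana(im,d,K,M,nm,rows):
    P=cloud(d,K,M); roi=np.zeros(d.shape,bool); roi[rows[0]:rows[1]]=1
    roi&=(abs(P[...,0]-.62)<.06)&(abs(P[...,1]-.037)<.09)
    sat=cv2.cvtColor(im,cv2.COLOR_RGB2HSV)[...,1]
    wood=roi&(sat>90)&(P[...,2]>.062)&(P[...,2]<.08)
    st=roi&(sat<70)&(P[...,2]>.055)&(P[...,2]<.08)
    print(nm,'wood',wood.sum(),'steel',st.sum(), 'wood z',np.median(P[wood][:,2]).round(4) if wood.any() else None)
    out={}
    for n,m in(('wood',wood),('steel',st)):
        m=cv2.morphologyEx(m.astype(np.uint8),cv2.MORPH_OPEN,np.ones((3,3)))>0
        v,u=np.nonzero(m)
        if not len(v): continue
        w=ray(np.c_[u,v],.071,K,M); rc=cv2.minAreaRect((w[:,:2]*1000).astype(np.float32)); print(n,rc); 
        a=np.radians(-9.45); X=w[:,0]*np.cos(a)+w[:,1]*np.sin(a); Y=-w[:,0]*np.sin(a)+w[:,1]*np.cos(a)
        if n=='steel':
            xs=np.percentile(X,[1,99]); print('X range',xs.round(4))
            front=X<xs[1]-.012; h,e=np.histogram(Y[front],bins=np.arange(Y.min()-.002,Y.max()+.004,.002)); print('Y0',e[0].round(4),'hist',h)
            lab=cv2.connectedComponentsWithStats(m.astype(np.uint8))[2]; print(lab.tolist())
            D=d[m]; Z=P[m][:,2]; hz=[(round(x,3),round(np.median(Z[abs(X-x)<.001]),4)) for x in np.arange(X.min(),X.max(),.002) if (abs(X-x)<.001).any()]; print(hz)
E
python3 - <<'E'
from blk import *
s=r.get_state(); print(s['ee_pos'],s['joint_pos'].round(2))
w=cam('wrist'); np.savez('pics/w3.npz',im=w[0],dep=w[1],K=w[2],M=w[3]); save('w3.png',w[0])
ana(*w,'wrist',(0,245))
f=np.load('pics/top1.npz'); ana(f['im'],f['dep'],f['K'],f['M'],'top',(140,230))
E
```

```text
time: 18.6
ee_pos: [0.6813, 0.0311, 0.2561]
ee_rot: [2.404, 2.017, -0.011]
wrist_force: [-0.2, -0.6, -0.3]
grip_width: 0.0803
[0.68129692 0.03110493 0.25607403] [-0.02  0.51 -0.1   1.44  0.06  1.2   1.27]
wrist wood 7735 steel 1531 wood z 0.07
wood ((660.4270629882812, 33.090179443359375), (138.5106658935547, 59.394893646240234), 80.90156555175781)
steel ((619.8667602539062, 39.90718078613281), (84.30935668945312, 22.953472137451172), 80.08211517333984)
X range [0.5936 0.6164]
Y0 0.0969 hist [ 0  0  0  1 30 29 24 24 25 31 31 25 26 28 26  0  0  0  0  0  0  0  0  0
  0  0  0  0  0 17 26 26 26 39 23 26 26 33 32 25  9  0  0  0  0]
[[0, 0, 560, 420, 233684], [239, 107, 25, 20, 463], [233, 107, 93, 27, 1053]]
[(np.float64(0.593), np.float64(0.0636)), (np.float64(0.595), np.float64(0.0665)), (np.float64(0.597), np.float64(0.0682)), (np.float64(0.599), np.float64(0.0692)), (np.float64(0.601), np.float64(0.0698)), (np.float64(0.603), np.float64(0.0698)), (np.float64(0.605), np.float64(0.0692)), (np.float64(0.607), np.float64(0.068)), (np.float64(0.609), np.float64(0.0657)), (np.float64(0.611)
[... 369 characters left out ...]
4 0.6174]
Y0 0.0953 hist [0 0 0 2 6 7 7 7 7 7 6 6 6 7 0 0 0 0 0 0 0 0 0 0 0 0 0 0 1 6 6 6 6 6 5 7 7
 7 7 5 2 0 0 0 0]
[[0, 0, 560, 420, 234848], [225, 207, 42, 17, 352]]
[(np.float64(0.592), np.float64(0.0637)), (np.float64(0.594), np.float64(0.0665)), (np.float64(0.596), np.float64(0.0686)), (np.float64(0.598), np.float64(0.0695)), (np.float64(0.6), np.float64(0.0695)), (np.float64(0.602), np.float64(0.0689)), (np.float64(0.604), np.float64(0.0688)), (np.float64(0.606), np.float64(0.0676)), (np.float64(0.608), np.float64(0.0644)), (np.float64(0.61), np.float64(0.0639)), (np.float64(0.612), np.float64(0.0705)), (np.float64(0.614), np.float64(0.0695)), (np.float64(0.616), np.float64(0.0684))]
```

```bash
python3 -m jog '[[1,0,0,0,0,0,0],[1,0,0,0,0,0,0],[1,0,0,0,0,0,0]]'
cat > kn.py <<'E'
from h import *
from scipy.optimize import least_squares
def kn(im,d,K,M,nm,rows,c0=(.610,.037)):
    "fit two fixed knuckles: bore centre and yaw"
    P=cloud(d,K,M); sat=cv2.cvtColor(im,cv2.COLOR_RGB2HSV)[...,1]
    m=(sat<70)&(abs(P[...,0]-.62)<.05)&(abs(P[...,1]-.037)<.06)&(P[...,2]>.055)&(P[...,2]<.08); m[:rows[0]]=0; m[rows[1]:]=0
    m=cv2.morphologyEx(m.astype(np.uint8),cv2.MORPH_OPEN,np.ones((3,3)))>0
    Q=P[m]; yaw=np.radians(-9.45); c=np.array(c0)
    for it in range(6):
        e=np.array([np.cos(yaw),np.sin(yaw)]); f=np.array([-e[1],e[0]])
        X=(Q[:,:2]-c)@e; Y=(Q[:,:2]-c)@f; k=(abs(X)<.0075)&(abs(Y)<.040)
        res=least_squares(lambda p: np.hypot(X[k]-p[0]-p[2]*Y[k],Q[k,2]-p[1])-.009,[0,.062,0],loss='soft_l1',f_scale=.001).x
        c=c+res[0]*e; yaw-=np.arctan(res[2])
        # pixel-based Y edges on the ridge plane
        v,u=np.nonzero(m); W=ray(np.c_[u,v],res[1]+.008,K,M)[:,:2]; Xw=(W-c)@e; Yw=(W-c)@f; kk=(abs(Xw)<.004)
        y=np.sort(Yw[kk]); g=np.diff(y); j=[i for i in np.argsort(g)[-3:] if g[i]>.015]; j=j[-1] if j else np.argmax(g)
        lo,hi=y[j],y[j+1]; mid=(lo+hi)/2; ends=(y[int(.004*len(y))]+y[-1-int(.004*len(y))])/2
        c=c+(mid+ends)/2*f
    print(nm,'n',k.sum(),'c',c.round(4),'z',res[1].round(4),'yaw',np.degrees(yaw).round(2),'gap',(hi-lo).round(4),'mid',mid.round(4),'ends',ends.round(4),'span',(y[-1]-y[0]).round(4))
    return c,res[1],yaw
E
python3 - <<'E'
from kn import *
s=r.get_state(); print(s['ee_pos'],abs(s['qvel']).max())
w=cam('wrist'); np.savez('pics/w4.npz',im=w[0],dep=w[1],K=w[2],M=w[3]); kn(*w,'wrist',(0,245))
for n,rw in(('top1',(140,230)),('scene1',(200,250))):
    f=np.load(f'pics/{n}.npz'); kn(f['im'],f['dep'],f['K'],f['M'],n,rw)
E
```

```text
time: 18.95
ee_pos: [0.6779, 0.0415, 0.2568]
ee_rot: [-2.393, -2.033, 0.008]
wrist_force: [0.0, -0.2, 0.9]
grip_width: 0.0915
[0.6778562  0.04153609 0.25681551] 0.006372574117021667
wrist n 820 c [0.6171 0.0404] z 0.0608 yaw -9.35 gap 0.0302 mid 0.0003 ends -0.0003 span 0.0737
top1 n 158 c [0.6153 0.0383] z 0.0609 yaw -9.38 gap 0.0303 mid -0.0006 ends 0.0006 span 0.0736Traceback (most recent call last):
  File "<stdin>", line 5, in <module>
  File "kn.py", line 16, in kn
    y=np.sort(Yw[kk]); g=np.diff(y); j=[i for i in np.argsort(g)[-3:] if g[i]>.015]; j=j[-1] if j else np.argmax(g)
                                                                                                       ~~~~~~~~~^^^
    return _wrapfunc(a, 'argmax', axis=axis, out=out, **kwds)
    return bound(*args, **kwds)
ValueError: attempt to get argmax of an empty sequence
```

Both fits agree well: wrist bore (0.6171, 0.0404), top bore (0.6153, 0.0383), yaw −9.4°. I'll approach the leaf with the gripper turned half round, so the wrist camera looks over the knuckle and the block at the end.

```bash
python3 -c "
from h import *
goal(.5,-.15,.25,-10)"

```

```text
to (0.5, -0.15, 0.25, -10) [-21.75 -14.48   0.83] [-5.000e-02  3.000e-01  9.069e+01]
```

```bash
python3 -m jog '[[1,-21.7,-14.5,0.8,0,0,90.7],[1,-21.7,-14.5,0.8,0,0,90.7],[1,-21.7,-14.5,0.8,0,0,90.7],[1,-21.7,-14.5,0.8,0,0,90.7],[1,-21.7,-14.5,0.8,0,0,90.7],[1,-21.7,-14.5,0.8,0,0,90.7],[1,-21.7,-14.5,0.8,0,0,90.7],[1,-21.7,-14.5,0.8,0,0,90.7]]'
python3 -c "
from h import *
print(r.get_state()['joint_pos'].round(2)); goal(.470,-.267,.18,-131.2)"

```

```text
time: 19.8
ee_pos: [0.4996, -0.1507, 0.2511]
ee_rot: [3.124, 0.312, -0.004]
wrist_force: [0.9, 0.2, -1.1]
grip_width: 0.0921
[ 0.1   0.22  0.16  1.86 -0.04  1.07  0.47]
to (0.47, -0.267, 0.18, -131.2) [-5.18 10.8   7.15] [ 2.6000e-01 -6.0000e-02  1.4261e+02]
```

```bash
python3 -m jog '[[1,-5.2,10.8,7.1,0.2,0,142.6],[1,-5.2,10.8,7.1,0.2,0,142.6],[1,-5.2,10.8,7.1,0.2,0,142.6],[1,-5.2,10.8,7.1,0.2,0,142.6],[1,-5.2,10.8,7.1,0.2,0,142.6],[1,-5.2,10.8,7.1,0.2,0,142.6],[1,-5.2,10.8,7.1,0.2,0,142.6],[1,-5.2,10.8,7.1,0.2,0,142.6]]'
python3 -c "
from h import *
print(r.get_state()['joint_pos'].round(2)); goal(.470,-.267,.18,-131.2)"

```

```text
time: 20.6
ee_pos: [0.4713, -0.2664, 0.1802]
ee_rot: [2.756, -1.504, -0.003]
wrist_force: [-1.0, 0.8, 0.6]
grip_width: 0.0917
[ 0.11  0.35  0.43  1.89 -0.18  0.93 -0.37]
to (0.47, -0.267, 0.18, -131.2) [-0.02  0.14  0.02] [ 1.500e-01 -5.000e-02  7.396e+01]
```

```bash
python3 -m jog '[[1,0,0,0,0,0,74],[1,0,0,0,0,0,74],[1,0,0,0,0,0,74],[1,0,0,0,0,0,74],[1,0,0,0,0,0,74],[1,0,0,0,0,0,74],[1,0,0,0,0,0,74],[1,0,0,0,0,0,74]]'
python3 -m jog '[[1,0,0,0,0,0,5],[1,0,0,0,0,0,5],[1,0,0,0,0,0,5]]'
cat > lf.py <<'E'
from h import *
def leaf(im,d,K,M,nm,rows=(0,245)):
    P=cloud(d,K,M); hsv=cv2.cvtColor(im,cv2.COLOR_RGB2HSV)
    m=(hsv[...,1]<70)&(im.sum(2)>180)&(abs(P[...,2]-.008)<.016)&(np.hypot(P[...,0]-.55,P[...,1]+.335)<.11); m[:rows[0]]=0; m[rows[1]:]=0
    n,l,st,c=cv2.connectedComponentsWithStats(cv2.morphologyEx(m.astype(np.uint8),cv2.MORPH_OPEN,np.ones((3,3)))); i=1+np.argmax(st[1:,4]); print(nm,st[i])
    cn=max(cv2.findContours((l==i).astype(np.uint8),0,1)[0],key=cv2.contourArea); mm=np.zeros(m.shape,np.uint8); cv2.drawContours(mm,[cn],-1,1,-1)
    pl=(mm>0)&(P[...,2]<.0085)  # plate
    pl=cv2.morphologyEx(pl.astype(np.uint8),cv2.MORPH_OPEN,np.ones((5,5)))>0
    v,u=np.nonzero(mm); w=ray(np.c_[u,v],.006,K,M)[:,:2]
    rc=cv2.minAreaRect((w*1000).astype(np.float32)); bx=cv2.boxPoints(rc)/1000
    e=bx[1]-bx[0]; e2=bx[2]-bx[1]; ax=e if np.hypot(*e)>np.hypot(*e2) else e2; ax=ax/np.hypot(*ax); ax=ax if ax[0]>0 else -ax
    f=np.array([-ax[1],ax[0]]); X=w@ax; Y=w@f; x0=np.percentile(X,.2); k=X<x0+.07
    xs=np.arange(x0+.005,x0+.075,.004); lo=[np.min(Y[abs(X-x)<.002]) for x in xs]; hi=[np.max(Y[abs(X-x)<.002]) for x in xs]
    mid=(np.array(lo)+hi)/2; p=np.polyfit(xs,mid,1); yaw=np.arctan2(ax[1],ax[0])+np.arctan(p[0])
    Z=P[pl][:,2]; 
    q=ax*(x0+.045)+f*np.polyval(p,x0+.045)
    print('rect',rc,'width',(np.array(hi)-lo).mean().round(4),'len',(np.percentile(X,99.8)-x0).round(4),'yaw',np.degrees(yaw).round(2),'leaf_mid',q.round(4),'plate z',np.median(Z).round(4))
E
python3 - <<'E'
from lf import *
s=r.get_state(); print(s['ee_pos'],s['joint_pos'].round(2))
w=cam('wrist'); np.savez('pics/w5.npz',im=w[0],dep=w[1],K=w[2],M=w[3]); leaf(*w,'wrist')
f=np.load('pics/top1.npz'); leaf(f['im'],f['dep'],f['K'],f['M'],'top',(200,290))
goal(.538,-.326,.08,-131.2)
E
```

```text
time: 21.4
ee_pos: [0.4714, -0.2663, 0.1802]
ee_rot: [1.426, -2.797, -0.001]
wrist_force: [-1.0, -0.5, 0.5]
grip_width: 0.0918
time: 21.7
ee_pos: [0.4713, -0.2665, 0.1801]
ee_rot: [1.314, -2.85, -0.001]
wrist_force: [0.2, -0.2, 0.9]
grip_width: 0.0921
[ 0.47131488 -0.2665441   0.18008503] [-0.1   0.4   0.71  1.9  -0.31  0.95 -1.53]
wrist [ 252    3   61  139 7033]
rect ((546.9471435546875, -331.85455322265625), (50.45307922363281, 110.26558685302734), 48.83576202392578) width 0.0496 len 0.1093 yaw -40.87 leaf_mid [ 0.5397 -0.3255] plate z 0.0051
top [ 396  225   45   49 1132]
rect ((545.7871704101562, -332.29150390625), (52.786251068115234, 111.20176696777344), 48.68721389770508) width 0.0511 len 0.1105 yaw -41.31 leaf_mid [ 0.538  -0.3254] plate z 0.0046
to (0.538, -0.326, 0.08, -131.2) [ 0.15 -8.94 10.  ] [ 0.09 -0.13  0.67]
```

```bash
python3 -m jog '[[1,0.1,-8.9,4,0,-0.1,0.3],[1,0.1,-8.9,10,0,-0.1,0.3],[1,0.1,-8.9,14,0,-0.1,0.3],[1,0.1,-8.9,15,0,-0.1,0.3],[1,0.1,-8.9,15,0,-0.1,0.3],[1,0.1,-8.9,15,0,-0.1,0.3]]' 45
python3 -c "
from h import *
goal(.539,-.3255,.0028,-130.9)"
```

```text
time: 22.35
ee_pos: [0.5368, -0.3263, 0.0297]
ee_rot: [1.302, -2.856, -0.003]
wrist_force: [-0.3, -0.8, 1.4]
grip_width: 0.0916
to (0.539, -0.3255, 0.0028, -130.9) [-0.21 -0.13  2.69] [ 0.18 -0.09 -0.09]
```

```bash
python3 -m jog '[[1,-0.1,-0.1,1.5,0,0,0],[1,-0.1,-0.1,2.3,0,0,0],[1,-0.1,-0.1,2.6,0,0,0],[1,-0.1,-0.1,2.6,0,0,0],[-1,-0.1,-0.1,2.6,0,0,0],[-1,-0.1,-0.1,2.6,0,0,0],[-1,-0.1,-0.1,2.6,0,0,0],[-1,-0.1,-0.1,2.6,0,0,0]]' 45
python3 -m jog '[[-1,0,0,0,0,0,0],[-1,0,0,0,0,0,0],[-1,0,0,0,0,0,0],[-1,0,0,0,0,0,0],[-1,0,0,0,0,0,0]]'
```

```text
time: 23.15
ee_pos: [0.539, -0.3262, 0.0041]
ee_rot: [1.302, -2.858, -0.001]
wrist_force: [0.3, -0.4, -0.2]
grip_width: 0.0645
time: 23.65
ee_pos: [0.5388, -0.3262, 0.004]
ee_rot: [1.302, -2.858, -0.001]
wrist_force: [0.8, 0.5, 1.8]
grip_width: 0.0491
```

Gripped at 49 mm. Lift and check how it hangs.

```bash
python3 -m jog '[[-1,0,0,-1,0,0,0],[-1,0,0,-4,0,0,0],[-1,0,0,-8,0,0,0],[-1,0,0,-12,0,0,0],[-1,0,0,-13,0,0,0],[-1,0,0,-13,0,0,0],[-1,0,0,-13,0,0,0]]'
cat > hk.py <<'E'
from h import *
from scipy.optimize import least_squares
def toolcloud():
    s=r.get_state(); w=cam('wrist'); P=cloud(w[1],w[2],w[3]); A=R.from_rotvec(s['ee_rot']).as_matrix(); return w,P,(P-s['ee_pos'])@A,s
def held(v=True):
    "held knuckle from wrist cam, tool axes: barrel centre, axis yaw; plate slope"
    w,P,T,s=toolcloud(); im=w[0]; sat=cv2.cvtColor(im,cv2.COLOR_RGB2HSV)[...,1]
    m=(sat<70)&(im.sum(2)>150)&(abs(T[...,2])<.022)&(abs(T[...,0])<.04)&(abs(T[...,1])>.012)&(abs(T[...,1])<.075); m[245:]=0
    Q=T[m]; sg=np.sign(np.median(Q[:,1])); X=Q[:,1]*sg; Y=Q[:,0]; Z=-Q[:,2]
    k=(X>.0475)&(X<.066)&(abs(Y)<.014)
    p=least_squares(lambda p: np.hypot(X[k]-p[0]-p[2]*Y[k],Z[k]-p[1]-p[3]*Y[k])-.009,[.055,.007,0,0],loss='soft_l1',f_scale=.001).x
    pl=(X<.038)&(abs(Y)<.022)
    c=np.linalg.lstsq(np.c_[X[pl],Y[pl],np.ones(pl.sum())],Z[pl],rcond=None)[0]
    yk=np.percentile(Y[k],[1,99])
    print('sg',sg,'n',k.sum(),pl.sum(),'knuckle along',p[0].round(4),'up',p[1].round(4),'dX/dY',p[2].round(3),'dZ/dY',p[3].round(3),'Yc',yk.mean().round(4),'len',np.ptp(yk).round(4),'plate slope X,Y',c[:2].round(3),'z0',c[2].round(4))
    ctr=np.array([yk.mean(),sg*p[0],-p[1]]); A=R.from_rotvec(s['ee_rot']).as_matrix(); W=A@ctr+s['ee_pos']; print('world knuckle',W.round(4),'ee',s['ee_pos'].round(4))
    return W,p,w,P
E
python3 - <<'E'
from hk import *
W,p,w,P=held(); print(r.get_state()['joint_pos'].round(2),r.get_state()['wrist_force'])
np.savez('pics/w6.npz',im=w[0],dep=w[1],K=w[2],M=w[3]); save('w6.png',w[0])
goal(.5135,.0575,.14,-99.4)
E
```

```text
time: 24.35
ee_pos: [0.5384, -0.3252, 0.1328]
ee_rot: [1.302, -2.857, -0.004]
wrist_force: [-0.9, -0.1, -2.1]
grip_width: 0.0487
sg -1.0 n 2522 5530 knuckle along 0.055 up 0.0047 dX/dY -0.003 dZ/dY -0.0 Yc -0.0008 len 0.023 plate slope X,Y [-0.002 -0.001] z0 0.0011
world knuckle [ 0.5804 -0.3606  0.1373] ee [ 0.5384 -0.3252  0.1328]
[ 0.04  0.62  0.64  1.71 -0.43  0.97 -1.44] [-0.29940734  0.34433316 -2.34676719]
to (0.5135, 0.0575, 0.14, -99.4) [-27.26  26.94  -0.7 ] [ 2.90e-01  1.00e-02 -3.16e+01]
```

The leaf is level with its knuckle 55 mm ahead, as specified. Carrying it to the pre-insert pose.

```bash
python3 -m jog '[[-1,-27.3,26.9,-0.7,0.2,0,-31.6],[-1,-27.3,26.9,-0.7,0.2,0,-31.6],[-1,-27.3,26.9,-0.7,0.2,0,-31.6],[-1,-27.3,26.9,-0.7,0.2,0,-31.6],[-1,-27.3,26.9,-0.7,0.2,0,-31.6],[-1,-27.3,26.9,-0.7,0.2,0,-31.6],[-1,-27.3,26.9,-0.7,0.2,0,-31.6],[-1,-27.3,26.9,-0.7,0.2,0,-31.6]]'
python3 -m jog '[[-1,0,0,0,0,0,0],[-1,0,0,0,0,0,0]]'
python3 -c "
from h import *
print(r.get_state()['joint_pos'].round(2)); goal(.5135,.0575,.056,-99.4)"
```

```text
time: 25.2
ee_pos: [0.513, 0.0607, 0.1392]
ee_rot: [2.035, -2.39, -0.002]
wrist_force: [0.5, 0.2, -1.3]
grip_width: 0.0488
time: 25.4
ee_pos: [0.5139, 0.0571, 0.1395]
ee_rot: [2.033, -2.391, 0.001]
wrist_force: [-0.2, 0.7, -2.4]
grip_width: 0.0488
[-0.57  0.38  0.5   1.99 -0.24  0.83 -1.68]
to (0.5135, 0.0575, 0.056, -99.4) [-0.05  0.03  8.35] [ 0.07 -0.14  0.15]
```

Lower to height 50 mm back, then measure both knuckles in the same wrist view.

```bash
python3 -m jog '[[-1,0,0,4,0,0,0],[-1,0,0,7,0,0,0],[-1,0,0,8.3,0,0,0],[-1,0,0,8.3,0,0,0],[-1,0,0,8.3,0,0,0],[-1,0,0,8.3,0,0,0]]'
cat > rel.py <<'E'
from hk import *
from kn import kn
W,p,w,P=held(); np.savez('pics/wr.npz',im=w[0],dep=w[1],K=w[2],M=w[3])
im=w[0].copy(); T=P
# blank held leaf (anything behind the fixed knuckles' front) so that kn sees only block steel
e=np.array([np.cos(np.radians(-9.4)),np.sin(np.radians(-9.4))]); f=np.array([-e[1],e[0]])
c0=np.array([.6165,.0397]); X=(P[...,:2]-c0)@e; Y=(P[...,:2]-c0)@f
Xl=(W[:2]-c0)@e
im[(X<-.011)|((abs(Y-((W[:2]-c0)@f))<.0128)&(X<Xl+.0095)&(Xl>-.03))]=(255,0,0)
c,z,yaw=kn(im,w[1],w[2],w[3],'wrist',(0,245),(.6165,.0397))
e=np.array([np.cos(yaw),np.sin(yaw)]); f=np.array([-e[1],e[0]]); d=W[:2]-c
A=R.from_rotvec(r.get_state()['ee_rot']).as_matrix(); ay=np.degrees(np.arctan2(A[1,0],A[0,0]))
print('rel x',(d@e*1000).round(1),'y',(d@f*1000).round(1),'z',((W[2]-z)*1000).round(1),'mm; tool x yaw',ay.round(2),'leaf axis yaw err deg',(ay+90-np.degrees(yaw)).round(2))
mv=A.T@np.array([*(c-W[:2]),z-W[2]])*100; print('move tool cm',mv.round(2))
E
python3 rel.py
```

```text
time: 26.0
ee_pos: [0.5167, 0.0558, 0.0594]
ee_rot: [-2.029, 2.395, -0.005]
wrist_force: [0.6, 0.4, -2.2]
grip_width: 0.049
sg -1.0 n 2606 5483 knuckle along 0.0553 up 0.0048 dX/dY -0.001 dZ/dY 0.004 Yc -0.0004 len 0.0233 plate slope X,Y [-0.    -0.001] z0 0.0012
world knuckle [0.5713 0.0471 0.0644] ee [0.5167 0.0558 0.0594]
wrist n 5429 c [0.617  0.0399] z 0.0609 yaw -9.31 gap 0.0276 mid 0.0 ends -0.0 span 0.0739
rel x -46.2 y -0.2 z 3.5 mm; tool x yaw -99.44 leaf axis yaw err deg -0.14
move tool cm [-0.03 -4.62  0.37]
```

```bash
python3 -m jog '[[-1,0,-0.5,0,0,0,0],[-1,0,-0.5,0,0,0,0],[-1,0,-0.5,0,0,0,0]]'; python3 rel.py
```

```text
time: 26.35
ee_pos: [0.5208, 0.0556, 0.0585]
ee_rot: [-2.031, 2.395, -0.003]
wrist_force: [0.5, -0.3, -2.3]
grip_width: 0.0491
sg -1.0 n 2598 5475 knuckle along 0.0554 up 0.0048 dX/dY -0.001 dZ/dY -0.0 Yc -0.0004 len 0.0233 plate slope X,Y [-0.001 -0.   ] z0 0.0012
world knuckle [0.5755 0.0469 0.0635] ee [0.5208 0.0556 0.0585]
wrist n 5400 c [0.617  0.0399] z 0.0609 yaw -9.27 gap 0.0274 mid 0.0 ends -0.0 span 0.0737
rel x -42.1 y 0.3 z 2.6 mm; tool x yaw -99.41 leaf axis yaw err deg -0.13
move tool cm [ 0.02 -4.21  0.27]
```

```bash
python3 -m jog '[[-1,0,-1,0.25,0,0,0],[-1,0,-2,0.25,0,0,0],[-1,0,-2,0.25,0,0,0],[-1,0,-2,0.25,0,0,0],[-1,0,-2,0.25,0,0,0]]'; python3 rel.py
```

```text
time: 26.9
ee_pos: [0.5396, 0.0521, 0.0553]
ee_rot: [2.031, -2.396, 0.002]
wrist_force: [0.2, 0.7, -2.0]
grip_width: 0.0484
sg -1.0 n 2607 5474 knuckle along 0.0553 up 0.0048 dX/dY 0.0 dZ/dY -0.0 Yc -0.0004 len 0.0233 plate slope X,Y [-0.    -0.001] z0 0.0011
world knuckle [0.5943 0.0434 0.0601] ee [0.5396 0.0521 0.0553]
wrist n 5110 c [0.617  0.0399] z 0.0609 yaw -9.32 gap 0.0274 mid 0.0 ends -0.0 span 0.0739
rel x -23.0 y -0.2 z -0.7 mm; tool x yaw -99.42 leaf axis yaw err deg -0.1
move tool cm [-0.02 -2.3  -0.07]
```

Aligned to under 1 mm in y and z. Entering the gap.

```bash
python3 -m jog '[[-1,0,-0.5,-0.05,0,0,0],[-1,0,-1.0,-0.05,0,0,0],[-1,0,-1.4,-0.05,0,0,0],[-1,0,-1.7,-0.05,0,0,0],[-1,0,-1.7,-0.05,0,0,0],[-1,0,-1.7,-0.05,0,0,0]]'; python3 rel.py
```

```text
time: 27.55
ee_pos: [0.5567, 0.0494, 0.056]
ee_rot: [-2.032, 2.396, -0.003]
wrist_force: [0.1, -0.4, -2.5]
grip_width: 0.0486
sg -1.0 n 2615 5477 knuckle along 0.0553 up 0.0048 dX/dY 0.001 dZ/dY 0.001 Yc -0.0004 len 0.0233 plate slope X,Y [ 0.001 -0.   ] z0 0.0011
world knuckle [0.6113 0.0407 0.0609] ee [0.5567 0.0494 0.056 ]
wrist n 4569 c [0.617 0.04 ] z 0.0609 yaw -9.3 gap 0.0276 mid 0.0001 ends -0.0001 span 0.0737
rel x -5.7 y -0.2 z -0.0 mm; tool x yaw -99.42 leaf axis yaw err deg -0.12
move tool cm [-0.02 -0.57 -0.  ]
```

```bash
python3 -m jog '[[-1,0,-0.2,0,0,0,0],[-1,0,-0.4,0,0,0,0],[-1,0,-0.45,0,0,0,0],[-1,0,-0.45,0,0,0,0],[-1,0,-0.45,0,0,0,0],[-1,0,-0.45,0,0,0,0],[-1,0,-0.45,0,0,0,0],[-1,0,-0.45,0,0,0,0]]'; python3 rel.py; python3 - <<'E'
from h import *
w=cam('wrist')[0]; t=cam('top')[0]; save('end.png',np.hstack([cv2.resize(w[30:330,130:430],(400,400)),cv2.resize(t[130:330,40:440],(400,400)[::-1] if 0 else (400,200)).repeat(2,0)]))
E
```

```text
time: 28.4
ee_pos: [0.5612, 0.0487, 0.0562]
ee_rot: [-2.032, 2.396, -0.003]
wrist_force: [-0.6, -0.5, -2.3]
grip_width: 0.0489
sg -1.0 n 2599 5481 knuckle along 0.0553 up 0.0048 dX/dY 0.002 dZ/dY 0.003 Yc -0.0004 len 0.0232 plate slope X,Y [-0.002  0.   ] z0 0.0012
world knuckle [0.6158 0.04   0.061 ] ee [0.5612 0.0487 0.0562]
wrist n 4459 c [0.617  0.0398] z 0.0609 yaw -9.33 gap 0.0275 mid 0.0001 ends -0.0001 span 0.0739
rel x -1.2 y 0.0 z 0.1 mm; tool x yaw -99.41 leaf axis yaw err deg -0.09
move tool cm [ 0.   -0.12  0.01]
```

View pics/end.png

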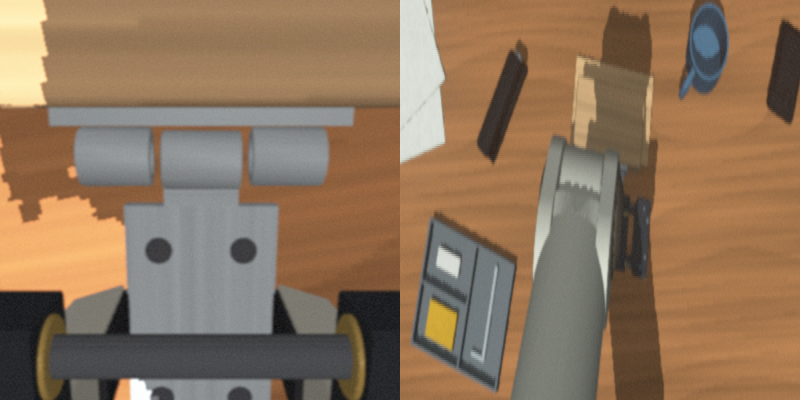

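The loose knuckle (200,160) sits between the fixed ones (115,157) and (288,157), about 1 mm back and touching nothing. The pin is in the tray, and the mug, stapler and mouse look undisturbed. I'll nudge 0.6 mm and hand in.

```bash
python3 -m jog '[[-1,0,-0.06,0,0,0,0],[-1,0,-0.06,0,0,0,0],[-1,0,-0.06,0,0,0,0],[-1,0,-0.06,0,0,0,0],[-1,0,-0.06,0,0,0,0]]'; python3 rel.py | tail -2; python3 -c "
from station import r
print(r.get_state()['wrist_force']); print(r.close_job())"
```

```text
time: 29.05
ee_pos: [0.5618, 0.0486, 0.0561]
ee_rot: [-2.031, 2.396, -0.003]
wrist_force: [-0.1, 0.4, -2.5]
grip_width: 0.0488
rel x -0.4 y -0.0 z 0.1 mm; tool x yaw -99.41 leaf axis yaw err deg -0.11
move tool cm [-0.   -0.04  0.01]
[-0.4530516   0.14044735 -2.07328278]
the job is handed in; nothing more can be done
None
```

I laid the pin flat and lengthwise in the long compartment and let go. I then brought the loose leaf's knuckle in between the two on the block and handed the job in at about 29 s, still gripping it. No verdict was reported.

**Final checks**
- **Leaf:** in the last wrist view its bore was off by −0.4 mm in x, 0.0 mm in y and +0.1 mm in z, and 0.1° in yaw. The wrist force was about 2 N, roughly the leaf's own weight, so it was not pressing on the block. I set the grip to 45 N on the leaf's width (49 mm measured).
- **Pin:** pictures after release and just before the last nudge show it flat in the tray, clear of the walls.
- **Mug, stapler and mouse:** they look undisturbed in the last top view; I did not measure them.

**What failed or disagreed**
- **Failed pin grasps:** my first try lifted before the slow fingers had shut. Three more closed over the top of the pin, one pressing down with about 20 N.
- **Fingertip reach:** the tips appeared to be only about 2 mm ahead of the reported TCP, against the stated 25 mm. I crept down watching the force until the pin was actually gripped.
- **Camera disagreement:** the top and wrist cameras put the block about 2 mm apart, so I aligned the knuckles using the wrist camera alone. In its last fits the gap between the block's knuckles came out at 27.5 mm, against 30.2 mm in an earlier, unobstructed view and 30 mm as stated.

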